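# Lap a blade punch and hold it in the length gauge

## Task

Take the flat-bladed punch by its rectangular holder out of the wooden stand and lap its end face: stand it upright on the left end (as the robot sees it) of the cushioned lapping plate, press lightly and draw it in one stroke to the right end, keeping a light, steady contact all the way. Then pass the blade down through the slot of the length gauge until the underside of the holder sits flat on the gauge's top, and finish while still gripping it and holding it down there against the sprung plunger, so that the dial can be read. Leave the round punch, the oil bottle, the loupe and the brush where they are.

Things in the scene. Friction and masses are not known exactly. Their poses are not given: they have to be found in the camera images.
- blade_punch: flat-bladed punch: dark steel holder block 40 x 22 x 34 mm (x, y, z), round shank 16 mm across and 14 mm high on top, bright blade 28 x 10 mm (x, y) reaching 45 mm below. Origin: centre of the holder's underside (shoulder), z up. 0.33 kg or so. Starts upright in one pocket of the stand, shoulder on the stand's top; grip the holder across its 22 mm (along y). A half turn about z changes nothing
- blade_tip (a point): centre of the end face of that blade, 45 mm below the punch's origin
- stand: fixed wooden block 150 x 64 x 60 mm (x, y, z) with two pockets 32 x 14 mm, 52 mm deep, 38 mm either side of its middle along its x. Origin: centre of the underside. One pocket holds the flat-bladed punch, the other the round punch
- round_punch: bystander: round dark punch with a collar 36 mm in diameter and a 24 mm body 33 mm high, in the stand's other pocket; origin at the centre of the collar's underside, on the stand's top
- lap_base: fixed lapping plate, long along its y (+y: its left end seen from the robot). Black tray 90 x 208 mm with a rubber cushion and a steel-topped platen 72 x 190 mm (x, y), top 30 mm above the bench. Origin: centre of the underside. Pressed, the platen sinks straight down: 2 N to start it, then 2 N more per mm, stop at 6 mm (14 N)
- lap_top (a point): centre of the platen's top face; goes down with the platen
- lap_platen (a joint): how far the platen is pressed down, m: 0 at rest to 0.006 at its stop
- length_gauge: fixed length gauge: grey base, two cheeks, on them a steel guide plate 66 x 78 mm, 18 mm thick, top 95 mm above the bench; to its right a dial, lower than the plate. Origin: on the bench under the slot's centre. The slot through the plate is 30 x 12 mm (x, y), 2 mm bevel round its mouth: 2 mm clearance in all for the 28 x 10 mm blade
- gauge_slot (a point): centre of the slot's mouth, level with the top of the guide plate
- plunger (a joint): how far the gauge's sprung plunger under the slot is pressed down, m: 0 at rest (its top 35 mm below the guide plate's top), 0.010 when the punch's shoulder sits on the plate, stop at 0.013. It pushes back with 3 N at 0 and 9 N at 0.010, so the punch rises if not held down
- oil_bottle: bystander: white plastic oil bottle with a red nozzle, 50 mm in diameter, 140 mm high; origin at the centre of the underside
- loupe: bystander: black eye loupe with a light handle, 18 x 60 x 30 mm, lying; origin at the centre of the underside
- brass_brush: bystander: wooden-handled brass brush, 33 x 190 x 20 mm, lying along its y; origin at the centre of the underside
Things that resemble listed ones, but are neither listed nor needed, are in the scene too. What is shaped like the blade_punch but turquoise is not meant.

How it is judged:
By the outcome, as a careful person would: the job done as asked, in the order asked, and still so for the second after the job is handed in, while the arm keeps its last pose, push and grip.
It also fails if it takes over 61 s, if anything falls off the work surface, if the arm or the gripper's body presses on something with over 40 N, if the wrist force passes 120 N, or if a joint passes its speed limit or range.

## Robot

A 6-joint arm with a two-finger parallel gripper is mounted at the origin on a cart in front of the work surface, level with it; the furniture and walls round the work are solid. World frame = base frame: x ahead of the robot, y to its left, z up, the work surface at z = 0. Lengths are in mm, angles in rad, forces in N, time in s.
With the tool pointing down it reaches from about 400 to 925 mm from the base axis. Payload 12.5 kg.
Tool frame: the origin (TCP) lies on the centre line of the jaws, within the pads' length; the fingertips stand 17 mm ahead of it and the grasp point (between the pads) lies 2 mm behind it; z points along the fingers, y is the line along which they close (so a half turn about z gives the same grasp; the last joint's range is limited). The gripper opens to 95 mm and grips with 3 to 60 N. Pads are 20 mm wide; open, the fingers measure 119 mm over their backs; the gripper's body (75 mm by 180 mm) begins 59 mm behind the grasp point.
Start: joints at [1.126, 0.491, 1.559, -0, 1.092, -0.106], TCP at [207.705, 589.494, 231.661] pointing down, gripper open.
Joint ranges: [-3.1, 3.1], [-0.84, 2.19], [0.05, 2.79], [-1.13, 4.28], [0.06, 2.93], [-2.69, 2.69]. Speed limits (rad/s): [2.22, 2.22, 2.79, 3.14, 3.14, 3.14].

## Interface

Orientations are given as [roll, pitch, yaw] about the fixed x, y, z axes, in that order (R = Rz(yaw) Ry(pitch) Rx(roll)).
In Python, from cell import env gives the robot as it stands.
- The arm moves only by the tool drive_tool, never from a script. Its argument "deltas" is text: rows parted by semicolons, each of 4 numbers parted by spaces: the shift along the world's x, y, z normalised to -1 to 1, where 1 is 100 mm, then the turn about the world's z normalised to -1 to 1, where 1 is 180 degrees. A call has 1 to 10 rows; each row shifts and turns the commanded pose from where the row before left it; what a row does not reach is not made up. A row lasts 1/12 s, in which the tool goes at most 41.7 mm and 7.16 degrees, less where a joint would pass 70% of its speed; a pose out of reach is approached as far as the arm can. A call with a number of a shift or a turn outside -1 to 1 is refused whole. A call with a gripper value outside its range is refused whole. "gripper" is the closure, from 0 (fully open) to 1 (shut), set as the call begins (left out, the last holds). The fingers move at their own pace and stop on an object; the grip force is fixed at half the most. Time passes only in rows, so rows that do not move let the fingers close. It gives the time, the measured TCP pose, the force, the opening and the grip force at its end, in the units of the state.
- env.state(): the state, without advancing time (a new reading comes with each control period).
- env.read_camera(name): name is "scene" or "top" or "wrist"; returns (picture, depth): 400x640x3 uint8, red, green, blue; 400x640 float32, mm along the optical axis (not along the pixel's ray), 0 where there is no reading.
- env.camera_params(name): a dict with "mtx" (3x3 intrinsics, pixels), "camera_from_world" (4x4, takes a point from world to camera coordinates); the wrist camera has in their place "mount" (4x4, takes a point from camera to tool coordinates, whose origin is the TCP and whose axes are the flange's). Camera axes: x right, y down, z forward; pixel columns grow to the right and rows downward; lengths in mm; the calibration is good to about 2 mm. A picture is of the moment at which its call begins: read the wrist's pose just before it. camera_params takes no time and is no camera call.
- env.job_done(): hands the job in; it is judged then, once.
The state is a dict: "t": time; "joints": joint angles; "qvel": joint speeds; "tau": joint torques, N m; "eef_pos": TCP position; "tcp_rot": TCP orientation; "ft_force": force on the tool from outside, world axes, zero at the start; "moment": the same for the moment, N m; "opening": opening from 0.0 (shut) to 1.0 (fully open); "grip_force": force on a finger pad.
Only numpy, scipy, OpenCV 4.12 (cv2) and the standard library are available. Lean on these libraries where they do the work, as an engineer would, in place of code of your own. Each camera call takes 0.05 s, during which the arm holds its last target. There are 200 camera calls.

## Working session

There is one attempt and no reset: what is moved stays moved. The work goes in short steps, Python scripts to look and compute and a tool call to move; the robot and the scene stay as the last step left them, time stands still between calls to the robot, and variables do not carry over. Pictures are saved under pics/ and viewed, at most 10 in all, crops included, and the job is handed in when it is done.

Besides the shell and the picture viewer there is one more tool, called as name(argument=value, ...) on one line, values as JSON. drive_tool: Moves the arm, as the interface text tells. Its arguments: {"type":"object","properties":{"deltas":{"type":"string"},"gripper":{"type":"number"}},"required":["deltas"]}

```bash
mkdir -p pics
cat > h.py <<'E'
import numpy as np, cv2
from cell import env
def grab(n):
    im,d=env.read_camera(n); np.savez(f'/tmp/{n}.npz',im=im,d=d); return im,d
def world(n,d,u,v):
    p=env.camera_params(n); K=np.array(p['mtx']); T=np.linalg.inv(np.array(p['camera_from_world']))
    z=d[v,u]; c=np.stack([(u-K[0,2])/K[0,0]*z,(v-K[1,2])/K[1,1]*z,z,np.ones_like(z)])
    return (T@c.reshape(4,-1))[:3].T
E
python3 - <<'E'
from h import *
for n in('scene','top'):
    im,d=grab(n); cv2.imwrite(f'pics/{n}0.png',im[:,:,::-1])
    print(n,env.camera_params(n))
print(env.state())
E
```

```text
scene {'mtx': array([[489.22412717,   0.        , 321.41707463],
       [  0.        , 489.22412717, 201.86113194],
       [  0.        ,   0.        ,   1.        ]]), 'camera_from_world': array([[ 5.19453896e-01, -8.54468398e-01,  7.16986246e-03,
        -1.76669337e+02],
       [-4.27596254e-01, -2.67193363e-01, -8.63579267e-01,
         3.81206379e+02],
       [ 7.39816932e-01,  4.45523809e-01, -5.04162119e-01,
         7.73339053e+02],
       [ 0.00000000e+00,  0.00000000e+00,  0.00000000e+00,
         1.00000000e+00]])}
top {'mtx': array([[507.14321559,   0.        , 319.24074564],
       [  0.        , 507.14321559, 193.31908556],
       [  0.        ,   0.        ,   1.        ]]), 'camera_from_world': array([[-1.06821381e-01, -9.94278160e-01, -3.64428737e-04,
         2.28565209e+02],
       [-9.72679438e-01,  1.04576866e-01, -2.07264061e-01,
         6.03558985e+02],
       [ 2.06116240e-01, -2.17857608e-02, -9.78284967e-01,
         1.30931530e+03],
       [ 0.00000000e+00,  0.00000000e+00,  0.00000000e+00,
         1.00000000e+00]])}
{'t': 0.1, 'joints': array([ 1.12640547e+00,  4.91505808e-01,  1.55937777e+00, -1.32131763e-07,
        1.09173988e+00, -1.05597754e-01]), 'qvel': array([-1.54242344e-03, -1.73315491e-03, -3.46319756e-03, -9.63648334e-04,
        5.89607816e-05, -1.21061580e-03]), 'tau': array([ 2.45849711e-03, -6.13631558e+01, -2.58606040e+01,  6.93274196e-02,
        4.70207131e-02, -1.16990850e-04]), 'eef_pos': array([207.607792  , 589.29676107, 231.11982697]), 'tcp_rot': array([-3.14056757e+00, -1.08532447e-04,  2.80279956e+00]), 'ft_force': array([-0.83765126,  0.66889836, -0.65185193]), 'moment': array([ 0.08157775, -0.01368825, -0.0659008 ]), 'grip_force': 0.0, 'opening': 1.0013055006853089}
```

View pics/scene0.png

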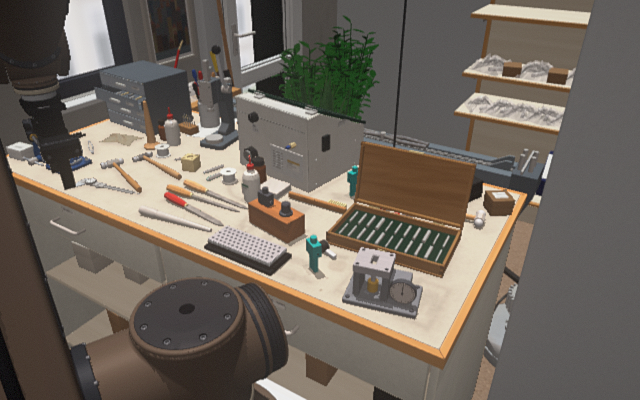

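View pics/top0.png

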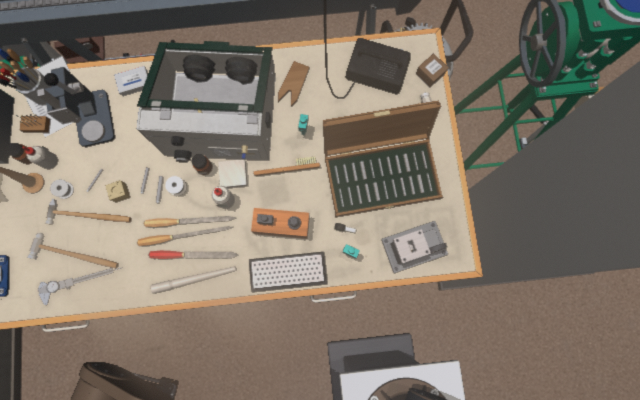

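The top view shows the stand at (280,222), the lapping plate at (288,271) and the gauge at (414,245). Blade-punch candidates are the dark block at (264,219), the dark round one at (294,222) and the turquoise ones at (351,251) and (303,123). The dark rectangular one at (264,219) fits the description, since the others are round or turquoise. Next I'll confirm it in a crop and measure.

```bash
cat > m.py <<'E'
from h import *
z=np.load('/tmp/top.npz'); im,d=z['im'],z['d']
c=im[200:300,240:460]; cv2.imwrite('pics/crop1.png',cv2.resize(c[:,:,::-1],None,fx=3.6,fy=3.6,interpolation=cv2.INTER_CUBIC))
v,u=np.mgrid[200:300,230:460]; P=world('top',d,u,v).reshape(100,230,3)
def rect(name,u0,u1,v0,v1,z0,z1):
    Q=P[v0-200:v1-200,u0-230:u1-230].reshape(-1,3); Q=Q[(Q[:,2]>z0)&(Q[:,2]<z1)]
    (c,s,a)=cv2.minAreaRect(Q[:,:2].astype(np.float32)); print(name,len(Q),np.round(c,1),np.round(s,1),round(a,2),'mean',Q.mean(0).round(1),'zmed',np.median(Q[:,2]).round(1))
rect('stand',245,315,200,245,50,67)
rect('holder',250,278,205,235,85,101)
rect('shank',250,278,205,235,102,120)
rect('round',282,305,205,235,70,120)
rect('platen',240,335,248,298,23,36)
rect('tray',240,335,248,298,10,40)
rect('guide',380,450,215,275,86,103)
E
python3 m.py
```

```text
stand 1069 [559.4 276.1] [150.4  65.3] 78.83 mean [557.4 274.   60.3] zmed 60.4
holder 107 [566.6 312.9] [40.1 22.6] 79.43 mean [565.2 312.6  93.9] zmed 94.3
shank 31 [566.6 312.8] [13.2 13.2] 43.18 mean [566.5 312.9 107.6] zmed 108.1
round 82 [550.1 237.2] [26.9 28.1] 5.49 mean [550.2 237.6  88.3] zmed 91.1
platen 1843 [428.9 272.7] [194.7  72.4] 89.95 mean [428.3 270.5  30.2] zmed 30.2
tray 2260 [428.1 275.2] [ 90.5 217. ] 0.25 mean [427.8 269.5  27.7] zmed 29.7
guide 736 [454.3 -59.9] [66.3 79.5] 12.67 mean [453.8 -59.1  95. ] zmed 95.1
```

View pics/crop1.png

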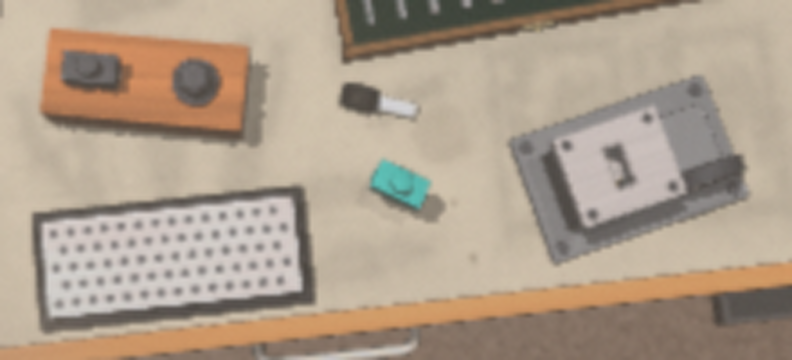

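The crop confirms it. At crop (90,70) there is a dark rectangular block with a round shank; (195,80) is the round punch and (400,185) is turquoise. The black item with a bright tip at (375,100) is lying down, so I take it to be the loupe. Moving above the punch now.

drive_tool(deltas="0.18 -0.138 0 -0.0226;0.18 -0.138 0 -0.0226;0.18 -0.138 0 -0.0226;0.18 -0.138 0 -0.0226;0.18 -0.138 0 -0.0226;0.18 -0.138 0 -0.0226;0.18 -0.138 0 -0.0226;0.18 -0.138 0 -0.0226;0.18 -0.138 0 -0.0226;0.18 -0.138 0 -0.0226")

```text
t: 0.93
eef_pos: [388.4, 450.6, 231.4]
tcp_rot: [-3.141, 0.0, 2.089]
ft_force: [0.7, -0.1, -0.1]
opening: 1.0
grip_force: 0.0
```

drive_tool(deltas="0.18 -0.138 0 -0.0226;0.18 -0.138 0 -0.0226;0.18 -0.138 0 -0.0226;0.18 -0.138 0 -0.0226;0.18 -0.138 0 -0.0226;0.18 -0.138 0 -0.0226;0.18 -0.138 0 -0.0226;0.18 -0.138 0 -0.0226;0.17 -0.14 0 -0.0226;0 0 0 0")

```text
t: 1.77
eef_pos: [551.1, 324.8, 231.0]
tcp_rot: [3.141, 0.001, 1.447]
ft_force: [0.9, -0.6, -0.0]
opening: 1.003
grip_force: 0.0
```

drive_tool(deltas="0.155 -0.12 -0.2 -0.0194;0 0 -0.2 0;0 0 0 0;0 0 0 0")

```text
t: 2.1
eef_pos: [563.5, 315.2, 191.0]
tcp_rot: [-3.14, 0.001, 1.394]
ft_force: [-0.5, -0.1, 0.4]
opening: 1.003
grip_force: 0.0
```

```bash
cat >> h.py <<'E'
def wpose():
    from scipy.spatial.transform import Rotation as R
    s=env.state(); T=np.eye(4); T[:3,:3]=R.from_euler('xyz',s['tcp_rot']).as_matrix(); T[:3,3]=s['eef_pos']; return T
def wristcloud():
    T=wpose(); im,d=grab('wrist'); p=env.camera_params('wrist'); K=np.array(p['mtx'])
    v,u=np.mgrid[0:400,0:640]; c=np.stack([(u-K[0,2])/K[0,0]*d,(v-K[1,2])/K[1,1]*d,d,np.ones_like(d)]).reshape(4,-1)
    P=((T@np.array(p['mount']))@c)[:3].T.reshape(400,640,3); P[d<=0]=np.nan
    return im,d,P
def rect(name,P,c,r,z0,z1):
    Q=P.reshape(-1,3); Q=Q[(np.hypot(Q[:,0]-c[0],Q[:,1]-c[1])<r)&(Q[:,2]>z0)&(Q[:,2]<z1)]
    if len(Q)<10: print(name,len(Q)); return
    (c,s,a)=cv2.minAreaRect(Q[:,:2].astype(np.float32)); print(name,len(Q),np.round(c,1),np.round(s,1),round(a,2),'zmed',np.median(Q[:,2]).round(1))
E
python3 - <<'E'
from h import *
im,d,P=wristcloud(); cv2.imwrite('pics/w1.png',im[:,:,::-1]); print(env.state()['eef_pos'],env.state()['tcp_rot'])
rect('holder',P,(566,313),35,85,101)
rect('shank',P,(566,313),35,103,115)
rect('stand',P,(559,276),100,54,66)
E
```

```text
[563.86046895 315.54640778 192.05158924] [-3.14122077e+00  1.86678647e-04  1.39407869e+00]
holder 948 [568.7 313.7] [40.1 21.9] 78.27 zmed 93.6
shank 323 [568.6 314. ] [15.2 15.1] 4.12 zmed 107.5
stand 6559 [561.3 275.7] [151.3  63.7] 78.69 zmed 59.7
```

View pics/w1.png

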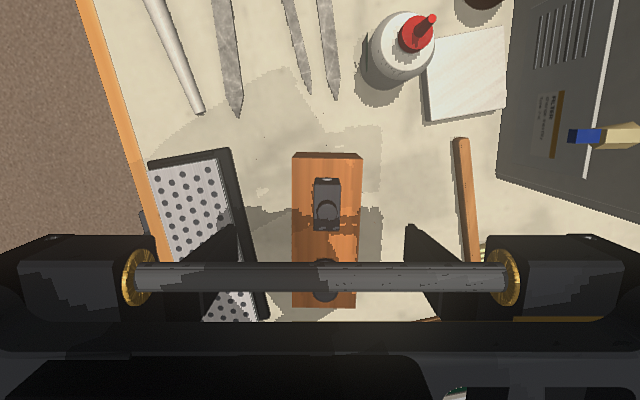

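The wrist view shows the holder at (326,205) between the jaws. Descending onto it and gripping.

drive_tool(deltas="0.04 -0.02 0 -0.006;0 0 -0.2 0;0 0 -0.2 0;0 0 -0.2 0;0 0 -0.15 0;0 0 -0.15 0;0 0 -0.13 0;0 0 -0.05 0;0 0 0 0;0 0 0 0")

```text
t: 2.98
eef_pos: [568.5, 313.3, 84.3]
tcp_rot: [3.141, -0.0, 1.374]
ft_force: [-0.9, -1.1, 0.1]
opening: 1.0
grip_force: 0.0
```

drive_tool(deltas="0 0 -0.02 0;0 0 0 0;0 0 0 0;0 0 0 0;0 0 0 0;0 0 0 0;0 0 0 0;0 0 0 0;0 0 0 0;0 0 0 0", gripper=1)

```text
t: 3.82
eef_pos: [568.2, 313.1, 81.6]
tcp_rot: [3.142, 0.0, 1.374]
ft_force: [0.3, -0.1, 0.0]
opening: 0.357
grip_force: 0.0
```

drive_tool(deltas="0 0 0 0;0 0 0 0;0 0 0 0;0 0 0 0;0 0 0 0;0 0 0 0;0 0 0 0;0 0 0 0;0 0 0 0;0 0 0 0")

```text
t: 4.65
eef_pos: [568.2, 313.1, 81.7]
tcp_rot: [3.142, -0.0, 1.374]
ft_force: [-1.6, 0.3, -0.6]
opening: 0.23
grip_force: 30.0
```

drive_tool(deltas="0 0 0.1 0;0 0 0.1 0;0 0 0.15 0;0 0 0.15 0;0 0 0.15 0;0 0 0.15 0;0 0 0.1 0;0 0 0 0;0 0 0 0;0 0 0 0")

```text
t: 5.48
eef_pos: [567.8, 312.9, 171.0]
tcp_rot: [-3.141, 0.001, 1.374]
ft_force: [0.2, 0.2, -3.3]
opening: 0.234
grip_force: 30.0
```

Run:
```python
from h import *
print(env.state()['ft_force'],env.state()['moment'],env.state()['opening'])
z=np.load('/tmp/top.npz'); im,d=z['im'],z['d']
v,u=np.mgrid[0:400,0:640]; P=world('top',d,u,v).reshape(400,640,3)
m=(im.min(2)>150)&(abs(P[...,2]-30)<6)&(abs(P[...,0]-428)<60)&(abs(P[...,1]-271)<120)
m=cv2.morphologyEx(cv2.morphologyEx(m.astype(np.uint8),cv2.MORPH_CLOSE,np.ones((5,5))),cv2.MORPH_OPEN,np.ones((5,5)))
Q=P[m>0]; print(cv2.minAreaRect(Q[:,:2].astype(np.float32)),Q.mean(0))
im,d,P=wristcloud()
print(env.state()['eef_pos'])
m=(im.min(2)>130)&(abs(P[...,2]-30)<6)&(abs(P[...,0]-428)<60)&(abs(P[...,1]-271)<120)
m=cv2.morphologyEx(m.astype(np.uint8),cv2.MORPH_OPEN,np.ones((3,3)))
Q=P[m>0]; print(Q.min(0),Q.max(0),np.median(Q[:,2]),cv2.minAreaRect(Q[:,:2].astype(np.float32)))
```

```text
[ 0.16054691  0.1781213  -3.29157739] [-0.11213427  0.08888088 -0.01477539] 0.23366283106365765
((407.930908203125, 272.02630615234375), (188.44908142089844, 121.80453491210938), 86.1937026977539) [428.41365309 270.27866702  36.32279952]
[567.81490982 312.93524467 170.74517663]
[394.84878742 237.16229912  25.68396977] [466.48048644 365.57675645  32.1890176 ] 29.720368071439736 ((430.6607666015625, 301.3556823730469), (128.41981506347656, 71.60802459716797), 89.97222137451172)
```

drive_tool(deltas="-0.14 0.04 0 -0.037;-0.14 0.04 0 -0.037;-0.14 0.04 0 -0.037;-0.14 0.04 0 -0.037;-0.14 0.04 0 -0.037;-0.14 0.04 0 -0.037;-0.14 0.04 0 -0.037;-0.14 0.04 0 -0.037;-0.14 0.04 0 -0.037;-0.113 0.04 0 -0.034")

```text
t: 6.37
eef_pos: [429.7, 353.0, 170.9]
tcp_rot: [3.141, 0.002, 0.215]
ft_force: [-0.1, 0.4, -2.8]
opening: 0.233
grip_force: 30.0
```

drive_tool(deltas="0 0 -0.12 0;0 0 -0.12 0;0 0 -0.12 0;0 0 -0.12 0;0 0 -0.1 0;0 0 -0.05 0;0 0 0 0;0 0 0 0;0 0 0 0")

```text
t: 7.12
eef_pos: [431.2, 353.2, 109.1]
tcp_rot: [-3.141, -0.001, 0.221]
ft_force: [0.0, 0.4, -3.9]
opening: 0.227
grip_force: 30.0
```

drive_tool(deltas="0 0 -0.04 0;0 0 -0.03 0;0 0 -0.02 0;0 0 0 0;0 0 0 0;0 0 0 0")

```text
t: 7.62
eef_pos: [430.9, 353.1, 99.7]
tcp_rot: [3.142, -0.0, 0.221]
ft_force: [0.2, 0.3, -3.8]
opening: 0.229
grip_force: 30.0
```

drive_tool(deltas="0 0 -0.01 0;0 0 -0.01 0;0 0 0 0;0 0 0 0;0 0 0 0;0 0 0 0")

```text
t: 8.12
eef_pos: [430.9, 353.1, 97.7]
tcp_rot: [3.141, 0.0, 0.221]
ft_force: [0.9, -0.2, -4.1]
opening: 0.229
grip_force: 30.0
```

drive_tool(deltas="0 0 -0.01 0;0 0 0 0;0 0 0 0;0 0 0 0")

```text
t: 8.45
eef_pos: [430.9, 353.1, 96.6]
tcp_rot: [3.141, 0.0, 0.221]
ft_force: [-0.7, 0.3, -4.1]
opening: 0.231
grip_force: 30.0
```

drive_tool(deltas="0 0 -0.01 0;0 0 0 0;0 0 0 0;0 0 0 0")

```text
t: 8.78
eef_pos: [430.9, 353.1, 95.8]
tcp_rot: [3.142, -0.0, 0.221]
ft_force: [-0.4, -0.9, 1.6]
opening: 0.229
grip_force: 30.0
```

drive_tool(deltas="0 -0.01 -0.003 0;0 -0.02 0 0;0 -0.03 0 0;0 -0.03 0 0;0 -0.03 0 0;0 -0.03 0 0")

```text
t: 9.28
eef_pos: [431.0, 337.8, 95.4]
tcp_rot: [-3.142, -0.0, 0.221]
ft_force: [0.0, 2.2, 1.3]
opening: 0.23
grip_force: 30.0
```

Steady at about 5 N, so continuing the stroke.

drive_tool(deltas="0 -0.04 0 0;0 -0.04 0 0;0 -0.04 0 0;0 -0.04 0 0;0 -0.04 0 0;0 -0.04 0 0;0 -0.04 0 0;0 -0.04 0 0;0 -0.04 0 0;0 -0.04 0 0")

```text
t: 10.12
eef_pos: [430.9, 297.7, 95.4]
tcp_rot: [3.142, -0.0, 0.221]
ft_force: [1.0, 3.8, 0.8]
opening: 0.229
grip_force: 30.0
```

drive_tool(deltas="0 -0.04 0 0;0 -0.04 0 0;0 -0.04 0 0;0 -0.04 0 0;0 -0.04 0 0;0 -0.04 0 0;0 -0.04 0 0;0 -0.04 0 0;0 -0.04 0 0;0 -0.04 0 0")

```text
t: 10.95
eef_pos: [430.9, 257.7, 95.4]
tcp_rot: [3.142, -0.0, 0.221]
ft_force: [0.9, 3.0, 1.0]
opening: 0.231
grip_force: 30.0
```

drive_tool(deltas="0 -0.04 0 0;0 -0.04 0 0;0 -0.04 0 0;0 -0.04 0 0;0 -0.04 0 0;0 -0.04 0 0;0 -0.04 0 0;0 -0.04 0 0;0 -0.04 0 0;0 -0.04 0 0")

```text
t: 11.78
eef_pos: [430.9, 217.7, 95.4]
tcp_rot: [3.141, 0.0, 0.221]
ft_force: [1.7, 3.5, 1.5]
opening: 0.224
grip_force: 30.0
```

drive_tool(deltas="0 -0.04 0 0;0 -0.04 0 0;0 -0.04 0 0;0 -0.04 0 0;0 -0.04 0 0;0 -0.04 0 0;0 -0.03 0 0;0 -0.015 0 0;0 0 0 0;0 0 0 0")

```text
t: 12.62
eef_pos: [430.9, 189.2, 95.3]
tcp_rot: [3.141, 0.0, 0.221]
ft_force: [1.6, -3.4, 0.9]
opening: 0.23
grip_force: 30.0
```

drive_tool(deltas="0 0 0.02 0;0 0 0.1 0;0 0 0.2 0;0 0 0.2 0;0 0 0.2 0;0 0 0.2 0;0 0 0.1 0;0 0 0 0;0 0 0 0")

```text
t: 13.37
eef_pos: [430.5, 189.6, 197.2]
tcp_rot: [3.141, 0.0, 0.221]
ft_force: [-0.5, 0.2, -3.7]
opening: 0.234
grip_force: 30.0
```

drive_tool(deltas="0.024 -0.17 0 0;0.024 -0.17 0 0;0.024 -0.17 0 0;0.024 -0.17 0 0;0.024 -0.17 0 0;0.024 -0.17 0 0;0.024 -0.17 0 0;0.024 -0.17 0 0;0.024 -0.17 0 0;0.024 -0.17 0 0")

```text
t: 14.2
eef_pos: [454.3, 18.8, 196.0]
tcp_rot: [-3.141, 0.003, 0.221]
ft_force: [0.3, 1.0, -3.9]
opening: 0.231
grip_force: 30.0
```

drive_tool(deltas="0 0 0 0;0 0 0 0;0 0 0 0;0 0 0 0;0 0 0 0")

```text
t: 14.62
eef_pos: [454.7, 20.2, 197.1]
tcp_rot: [-3.141, 0.001, 0.222]
ft_force: [-0.1, 0.3, -3.2]
opening: 0.23
grip_force: 30.0
```

Run:
```python
from h import *
im,d,P=wristcloud(); cv2.imwrite('pics/w2.png',im[:,:,::-1]); print(env.state()['eef_pos'],env.state()['tcp_rot'],env.camera_params('wrist')['mount'])
rect('guide',P,(454,-59),60,88,103)
Z=P[...,2]
a=np.deg2rad(12.67);ex=np.array([np.cos(a),np.sin(a)]);ey=np.array([-ex[1],ex[0]])
Q=P.reshape(-1,3);L=np.c_[(Q[:,:2]-[454,-59.5])@ex,(Q[:,:2]-[454,-59.5])@ey]
m=(abs(L[:,0])<25)&(abs(L[:,1])<15)&(Q[:,2]<91)
rect('slot-low pts',Q[m],(454,-59.5),60,0,91)
```

```text
[454.74390751  20.18604045 197.21419866] [-3.14156621e+00  2.93977923e-04  2.22011623e-01] [[-3.03665771e-04 -9.70939038e-01 -2.39326749e-01  6.75032467e+01]
 [ 9.99999843e-01 -4.07610829e-04  3.84827618e-04 -7.95816123e-01]
 [-4.71196332e-04 -2.39326595e-01  9.70939009e-01 -1.52653336e+02]
 [ 0.00000000e+00  0.00000000e+00  0.00000000e+00  1.00000000e+00]]
guide 4528 [460.4 -58.6] [57.2 78.7] 12.42 zmed 94.6
slot-low pts 290 [467.4 -62.8] [43.  25.4] 43.65 zmed 76.5
```

View pics/w2.png

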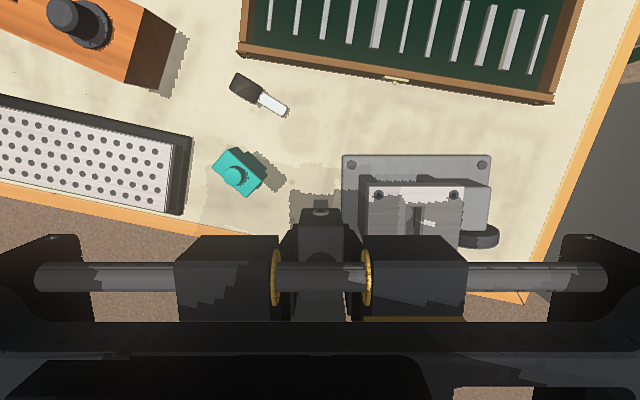

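The slot mouth is partly hidden at (417,218) by the gripper. I'll back off a little to see all of it.

drive_tool(deltas="-0.1 -0.02 0 0;-0.15 -0.03 0 0;-0.1 -0.03 0 0;0 0 0 0;0 0 0 0;0 0 0 0;0 0 0 0")

```text
t: 15.25
eef_pos: [420.4, 11.6, 197.5]
tcp_rot: [3.141, -0.001, 0.221]
ft_force: [0.7, 0.7, -3.3]
opening: 0.23
grip_force: 30.0
```

Run:
```python
from h import *
im,d,P=wristcloud(); print(env.state()['eef_pos'],env.state()['tcp_rot'])
rect('guide',P,(456,-59),62,88,103)
b=im[100:250,340:520]; cv2.imwrite('pics/w3.png',cv2.resize(b[:,:,::-1],None,fx=4,fy=4,interpolation=cv2.INTER_CUBIC))
a=np.deg2rad(12.5);ex=np.array([np.cos(a),np.sin(a)]);ey=np.array([-ex[1],ex[0]])
Q=P.reshape(-1,3);D=Q[:,:2]-[456,-59];l=np.c_[D@ex,D@ey]
k=(abs(l[:,0])<42)&(abs(l[:,1])<45)&(Q[:,2]>92.5)&(Q[:,2]<98)
top=l[k]; print('n',len(top),np.percentile(top,[.5,99.5],axis=0).round(1))
# free of top pts: strips
for ax,o,nm in((0,1,'x gap'),(1,0,'y gap')):
    s=np.sort(top[abs(top[:,o])<3][:,ax]); g=np.diff(s); i=np.argsort(g)[-3:]; print(nm,[(s[j].round(1),s[j+1].round(1)) for j in i])
```

```text
[420.36755057  11.58998393 197.40406891] [ 3.14137486e+00 -3.73342743e-04  2.21046748e-01]
guide 7232 [455.9 -59.6] [65.8 78.6] 12.68 zmed 94.6
n 6990 [[-32.8 -39.2]
 [ 32.2  38.4]]
x gap [(np.float64(17.9), np.float64(18.6)), (np.float64(16.3), np.float64(17.0)), (np.float64(-15.3), np.float64(15.2))]
y gap [(np.float64(-25.4), np.float64(-24.8)), (np.float64(36.8), np.float64(37.4)), (np.float64(-6.2), np.float64(5.8))]
```

View pics/w3.png

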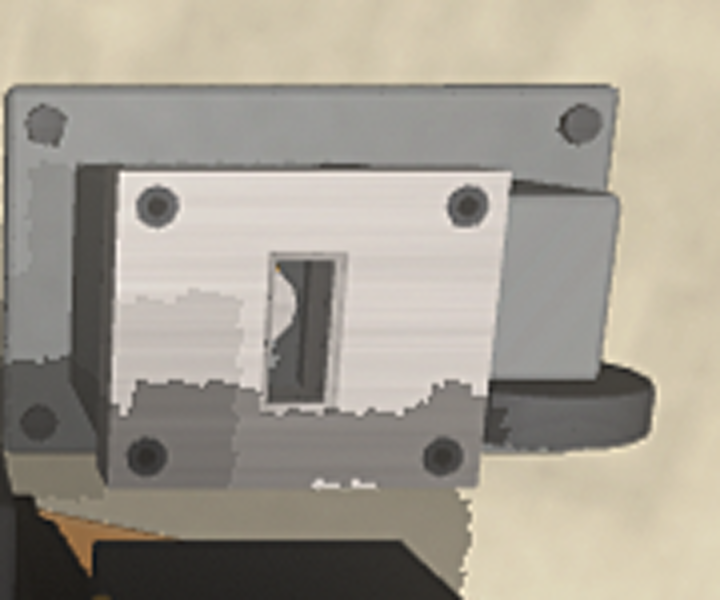

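Run:
```python
from h import *
T=wpose(); z=np.load('/tmp/wrist.npz'); im,d=z['im'],z['d']; p=env.camera_params('wrist'); K=np.array(p['mtx'])
v,u=np.mgrid[0:400,0:640]; c=np.stack([(u-K[0,2])/K[0,0]*d,(v-K[1,2])/K[1,1]*d,d,np.ones_like(d)]).reshape(4,-1)
t=(np.array(p['mount'])@c)[:3].T
q=t[(abs(t[:,0])<30)&(abs(t[:,1])<12)&(t[:,2]<30)&(t[:,2]>-35)]
print(len(q))
for a in range(-32,28,3):
    s=q[(q[:,2]>=a)&(q[:,2]<a+3)]
    if len(s)>5: print(a,len(s),s.min(0).round(1),s.max(0).round(1))
```

```text
3072
-32 40 [ -9.7 -11.8 -32. ] [ 12.4  11.9 -29. ]
-29 37 [ -9.3 -11.9 -28.6] [ 12.6  11.9 -26. ]
-26 68 [-10.  -11.9 -26. ] [ 11.9  11.8 -23.1]
-23 90 [  6.7 -11.9 -23. ] [ 12.9  11.9 -20.1]
-20 84 [ -9.6 -11.8 -20. ] [ 12.6  11.8 -17. ]
-17 106 [  4.4 -12.  -17. ] [ 12.4  11.9 -14. ]
-14 1736 [-19.1 -11.9 -14. ] [ 21.   11.9 -11. ]
-11 209 [-19.4 -11.9 -11. ] [20.8 12.  -8. ]
-8 98 [ 10.4 -11.5  -8. ] [21.  11.8 -5.2]
-5 87 [ 10.6 -11.3  -5. ] [20.8 12.  -2. ]
-2 78 [ 10.4 -11.   -2. ] [20.8 11.8  0.9]
1 79 [ 10.5 -11.6   1. ] [20.9 12.   4. ]
4 98 [ 10.7 -10.9   4. ] [21.9 11.7  7. ]
7 79 [ 11.8 -11.5   7.1] [22.4 12.  10. ]
10 50 [ 19.9 -11.1  10. ] [22.1  9.8 12.9]
13 45 [ 12.3 -11.3  13.1] [21.7 11.9 16. ]
16 37 [ 19.5 -11.5  16.3] [20.8  9.6 19. ]
19 41 [ 18.8 -11.1  19.1] [20.7 10.4 21.3]
```

drive_tool(deltas="0.05 -0.1 0 0;0.05 -0.1 0 0;0.05 -0.1 0 0;0.05 -0.1 0 0;0.05 -0.1 0 0;0.05 -0.1 0 0;0.048 -0.112 0 0;0 0 0 0;0 0 0 0;0 0 0 0")

```text
t: 16.13
eef_pos: [454.5, -59.7, 197.2]
tcp_rot: [-3.141, 0.0, 0.221]
ft_force: [-0.2, 0.0, -3.3]
opening: 0.231
grip_force: 30.0
```

drive_tool(deltas="0 0 -0.08 0;0 0 -0.08 0;0 0 -0.06 0;0 0 -0.04 0;0 0 -0.02 0;0 0 0 0;0 0 0 0;0 0 0 0;0 0 0 0;0 0 0 0")

```text
t: 16.97
eef_pos: [454.8, -59.6, 169.6]
tcp_rot: [3.141, -0.0, 0.221]
ft_force: [-1.0, 0.5, -3.6]
opening: 0.229
grip_force: 30.0
```

drive_tool(deltas="0.004 0 -0.02 0;0 0 -0.02 0;0 0 -0.02 0;0 0 -0.02 0;0 0 -0.02 0;0 0 0 0;0 0 0 0;0 0 0 0")

```text
t: 17.63
eef_pos: [455.1, -59.6, 159.4]
tcp_rot: [3.142, 0.0, 0.221]
ft_force: [0.4, 0.2, -3.3]
opening: 0.227
grip_force: 30.0
```

drive_tool(deltas="0 0 -0.02 0;0 0 -0.02 0;0 0 -0.02 0;0 0 -0.02 0;0 0 -0.02 0;0 0 0 0;0 0 0 0;0 0 0 0")

```text
t: 18.3
eef_pos: [455.1, -59.6, 149.4]
tcp_rot: [3.141, -0.0, 0.221]
ft_force: [-0.2, 0.5, -3.3]
opening: 0.23
grip_force: 30.0
```

The blade is in the slot with no side force.

drive_tool(deltas="0 0 -0.03 0;0 0 -0.03 0;0 0 -0.03 0;0 0 -0.03 0;0 0 -0.03 0;0 0 -0.03 0;0 0 -0.02 0;0 0 0 0;0 0 0 0;0 0 0 0")

```text
t: 19.13
eef_pos: [455.1, -59.6, 129.4]
tcp_rot: [3.141, -0.0, 0.221]
ft_force: [-0.5, 0.4, -3.8]
opening: 0.231
grip_force: 30.0
```

drive_tool(deltas="0 0 -0.02 0;0 0 -0.02 0;0 0 -0.02 0;0 0 -0.02 0;0 0 -0.02 0;0 0 -0.01 0;0 0 0 0;0 0 0 0;0 0 0 0")

```text
t: 19.88
eef_pos: [455.3, -59.7, 118.5]
tcp_rot: [3.141, -0.0, 0.221]
ft_force: [-0.7, 0.3, 3.8]
opening: 0.229
grip_force: 30.0
```

drive_tool(deltas="0 0 -0.01 0;0 0 0 0;0 0 0 0;0 0 0 0")

```text
t: 20.22
eef_pos: [455.3, -59.7, 117.5]
tcp_rot: [3.141, -0.0, 0.221]
ft_force: [-0.0, 0.3, 5.0]
opening: 0.23
grip_force: 30.0
```

drive_tool(deltas="0 0 -0.01 0;0 0 0 0;0 0 0 0;0 0 0 0")

```text
t: 20.55
eef_pos: [455.3, -59.7, 116.6]
tcp_rot: [3.141, -0.001, 0.221]
ft_force: [-0.2, 0.1, 6.5]
opening: 0.226
grip_force: 30.0
```

drive_tool(deltas="0 0 -0.005 0;0 0 0 0;0 0 0 0;0 0 0 0")

```text
t: 20.88
eef_pos: [455.3, -59.6, 116.5]
tcp_rot: [3.141, -0.001, 0.221]
ft_force: [-1.7, 0.9, 16.2]
opening: 0.23
grip_force: 30.0
```

Seated: the shoulder is at about 94.8 mm and the force rose to 16 N on stiff contact. I'll check that it holds steady.

drive_tool(deltas="0 0 0 0;0 0 0 0;0 0 0 0;0 0 0 0;0 0 0 0;0 0 0 0;0 0 0 0;0 0 0 0;0 0 0 0;0 0 0 0")

```text
t: 21.72
eef_pos: [455.3, -59.7, 116.5]
tcp_rot: [3.141, -0.001, 0.221]
ft_force: [-2.0, 0.8, 16.0]
opening: 0.232
grip_force: 30.0
```

Run:
```python
from h import *
im,d,P=wristcloud(); s=env.state(); print(s['eef_pos'],s['ft_force'],s['moment'],s['tcp_rot'])
rect('holder top',P,s['eef_pos'][:2],24,124,132)
im,d=grab('scene'); cv2.imwrite('pics/end.png',cv2.resize(im[180:330,200:450,::-1],None,fx=3,fy=3))
```

```text
[455.32320729 -59.65479802 116.57094348] [-1.5881754   0.61690054 15.78350685] [ 0.05880157  0.57212695 -0.00331725] [ 3.14099210e+00 -9.31545958e-04  2.21067497e-01]
holder top 2210 [455.9 -59. ] [40. 39.] 13.88 zmed 128.5
```

View pics/end.png

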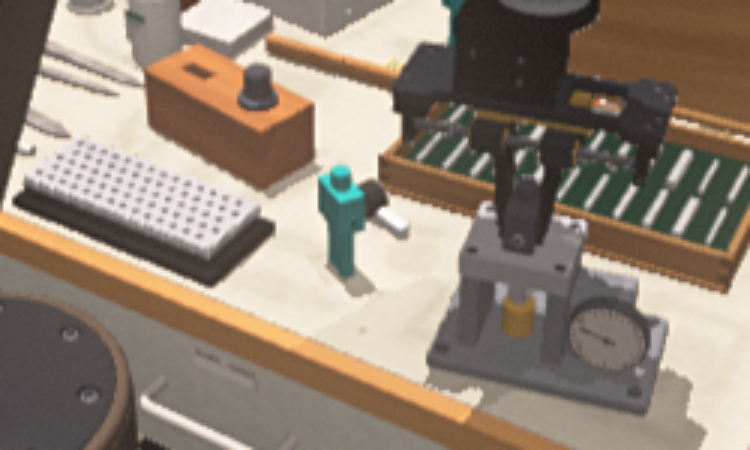

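The punch is seated at crop (520,215), the plunger is pressed and the dial has deflected. The round punch, loupe, brush and stand are where they were. Handing in.

```bash
python3 -c "
from cell import env
print(env.job_done())"
```

```text
the job is handed in; nothing more can be done
None
```

The blade punch was lapped left to right at a steady force of about 5 N and is now held seated on the length gauge, pressed down with about 16 N. The job was handed in at about 22 s with no verdict returned.

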